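Slide a top-heavy work light home into its charging bay

TASK

Put the tall yellow work light on charge: slide it upright over the table into the open mouth of the grey charging bay, gently, until its foot is fully home against the orange pads and keeps the brass charging plunger pressed in, then let go. Do not lift it, ram it or let it lean over: it is top-heavy, so push it low on its black foot. Leave the thread cones, the bottle and the tape roll alone.

Things in the scene. Friction and masses are not known exactly. Their poses are not given: they have to be found in the camera images.
- light_foot (a point): Tall round work light, 268 mm high, 0.6 to 0.9 kg, too thick to grasp. Stands on an 88 mm disc; black rubber foot band 96 mm across, 6 to 50 mm above the table: push here. Sliding takes about 2 to 8 N. This point: on its axis, 30 mm above its underside; z up the light.
- light_head (a point): Centre of the light's black and white head, on the axis 227 mm above its underside. Head 116 mm across from 186 mm up, yellow column 92 mm across below it. Most of the weight is up here: beyond a lean of about 0.21 rad it falls. A gripper held upright behind the foot bumps column and head with its body; lean the gripper back.
- dock: Grey charging bay, fixed to the table. Origin on the table on its centre line; x points level into the bay, y sideways, z up. Two side walls, 40 mm high, 10 mm thick, 104 mm apart, from x = -30 mm to the black charger block (x = 132 to 172 mm, 52 mm high).
- dock_mouth (a point): Middle of the bay's mouth, on the table at x = -72 mm of the bay; here the walls, which flare outward ahead of x = -30 mm, stand about 150 mm apart. Axes as the bay's.
- dock_end (a point): Point on the bay's centre line on the table at x = 15 mm: middle of a 30 mm range (x = 0 to 30 mm) where the light's axis stands with its foot on the fence's two solid orange pads (37 mm high, in a V). The fence is clamped elsewhere each time and not reported: feel for it. The push then rises clearly; 10 N above sliding is enough, 40 N is ramming.
- plunger (a joint): Brass sprung plunger, 12 mm thick, between the orange pads, 28 mm above the table. 0 = out, about 8 mm ahead of where the foot stops; grows as it is pressed, about 0.008 m with the foot on the pads. Its spring (about 1.1 N) is weaker than the light's friction on the table, so a parked light stays put.
- cone_orange: Orange thread cone, upright, 52 mm across, 105 mm high; origin centre of underside. Leave alone.
- cone_red: Red thread cone, upright, 54 mm across, 105 mm high; origin centre of underside. Leave alone.
- bottle: Dark bottle with pink lid, 68 mm across, 200 mm high; origin centre of underside. Leave alone.
- tape_roll: Grey tape roll lying flat, 116 mm across, 46 mm high; origin centre of underside. Leave alone.

How it is judged:
By the outcome, as a careful person would: the job done as asked, in the order asked, and still so for the second after the job is handed in, with the robot touching nothing.
It also fails if it takes over 58 s, if anything falls off the work surface, if the arm or the gripper's body presses on something with over 40 N, if the wrist force passes 120 N, or if a joint passes its speed limit or range.

ROBOT

A 6-joint arm with a two-finger parallel gripper is mounted at the origin on the work surface; the furniture and walls round the work are solid. World frame = base frame: x ahead of the robot, y to its left, z up, the work surface at z = 0. Lengths are in m, angles in rad, forces in N, time in s.
With the tool pointing down it reaches from about 0.35 to 0.85 m from the base axis. Payload 8.1 kg.
Tool frame: the origin (TCP) lies on the centre line of the jaws, within the pads' length; the fingertips stand robot.tcp_to_tips ahead of it and the grasp point (between the pads) is the TCP (robot.tcp_to_tips is the distance from the TCP to the fingertips, in m); z points along the fingers, y is the line along which they close (so a half turn about z gives the same grasp; the last joint's range is limited). The gripper opens to 85 mm and grips with 20 to 120 N. Pads are 22 mm wide; open, the fingers measure 114 mm over their backs; the gripper's body (76 mm by 85 mm) begins 54 mm behind the grasp point. The pads swing forward as they close: fully open they stand 13 mm farther back than shut.
Start: joints at [1.159, 0.13, 1.488, -0, 1.523, -0.085], TCP at [0.193, 0.568, 0.25] pointing down, gripper open.
Joint ranges: [-2.96, 2.96], [-0.89, 2.26], [0.02, 2.5], [-1.34, 4.48], [0, 2.73], [-2.66, 2.66]. Speed limits (rad/s): [2.39, 2.39, 2.79, 3.14, 3.14, 3.14].

INTERFACE

Orientations are given as a unit quaternion [w, x, y, z].
In Python, from rig import robot, imaging gives the robot as it stands.
- The arm moves only by the tool carry_out, never from a script. Its argument "increments" is a list of rows, each a list of 7 numbers: the shift along the world's x, y, z in m, then the turn, a rotation vector about the world's x, y, z in degrees, then the finger opening in m, from 0 to 0.0854. A call has exactly 5 rows; each row shifts and turns the commanded pose from where the row before left it; what a row does not reach is not made up. A row lasts 1/12 s, in which the tool goes at most 41.7 mm and 7.16 degrees, less where a joint would pass 70% of its speed; a pose out of reach is approached as far as the arm can. A call with a gripper value outside its range is refused whole. The fingers move at their own pace and stop on an object; "newtons" is the grip in N (left out, the last holds). Time passes only in rows, so rows that do not move let the fingers close, or fill a call up. It gives the time, the measured TCP pose, the force, the opening and the grip force at its end, in the units of the state.
- robot.sense(): the state, without advancing time (a new reading comes with each control period).
- imaging.camera(name): name is "scene" or "side" or "wrist"; returns (picture, depth): 400x640x3 uint8, red, green, blue; 400x640 float32, m along the optical axis (not along the pixel's ray), 0 where there is no reading.
- imaging.calibration(name): a dict with "K" (3x3 intrinsics, pixels), "world_from_camera" (4x4, takes a point from camera to world coordinates). Camera axes: x right, y up, looking along -z (the intrinsics and any distortion apply to the point x, -y, -z); pixel columns grow to the right and rows downward; lengths in m; the calibration is good to about 2 mm. A picture is of the moment at which its call begins: read the wrist's pose just before it. calibration takes no time and is no camera call; for the wrist camera it gives the pose at the moment of the call.
- robot.hand_in(): hands the job in; it is judged then, once.
The state is a dict: "time": time; "joints": joint angles; "qvel": joint speeds; "joint_torque": joint torques, N m; "ee_pos": TCP position; "ee_rot": TCP orientation; "force": force on the tool from outside, world axes, zero at the start; "torque": the same for the moment, N m; "opening": finger opening in m; "finger_force": force on a finger pad.
Only numpy, scipy, OpenCV 4.12 (cv2) and the standard library are available. Lean on these libraries where they do the work, as an engineer would, in place of code of your own. Each camera call takes 0.05 s, during which the arm holds its last target. There are 200 camera calls.

## Working session

There is one attempt and no reset: what is moved stays moved. The work goes in short steps, Python scripts to look and compute and a tool call to move; the robot and the scene stay as the last step left them, time stands still between calls to the robot, and variables do not carry over. Pictures are saved under pics/ and viewed, at most 10 in all, crops included, and the job is handed in when it is done.

Besides the shell and the picture viewer there is one more tool, called after ">>>" by a JSON object that holds its "method" and its "body", one argument or row to a line. carry_out: Moves the arm, as the interface text tells. Its arguments: {"type":"object","properties":{"increments":{"type":"array"},"newtons":{"type":"number"}},"required":["increments"]}

```bash
mkdir -p pics; ls; python3 - <<'E'
from rig import robot, imaging
import cv2,numpy as np
s=robot.sense();print(s['time'],s['ee_pos'],s['ee_rot'],s['force'],s['opening'],robot.tcp_to_tips)
for n in('scene','side'):
    p,d=imaging.camera(n);c=imaging.calibration(n);print(n,{k:(np.round(v,4).tolist() if isinstance(v,np.ndarray) else v) for k,v in c.items()})
    cv2.imwrite(f'pics/{n}0.png',p[...,::-1]);np.savez(f'{n}0.npz',p=p,d=d,K=c['K'],T=c['world_from_camera'])
E
```

```text
pics
0.0 [0.19238691 0.56776177 0.24924271] [-2.23552989e-04  1.62681568e-01  9.86678184e-01 -9.04556728e-04] [ 0.66935501  0.14227023 -0.23233424] 0.08539919135765185 0.019
scene {'K': [[399.0605, 0.0, 320.376], [0.0, 399.0605, 197.3073], [0.0, 0.0, 1.0]], 'world_from_camera': [[0.8564, 0.2742, -0.4375, 0.1939], [-0.5162, 0.4706, -0.7156, -0.8054], [0.0097, 0.8387, 0.5446, 0.7064], [0.0, 0.0, 0.0, 1.0]]}
side {'K': [[403.4884, 0.0, 325.3468], [0.0, 403.4884, 205.3402], [0.0, 0.0, 1.0]], 'world_from_camera': [[0.9985, -0.0025, -0.054, 0.5745], [-0.0475, 0.4374, -0.898, -1.1291], [0.0259, 0.8993, 0.4366, 0.6554], [0.0, 0.0, 0.0, 1.0]]}
```

View pics/scene0.png

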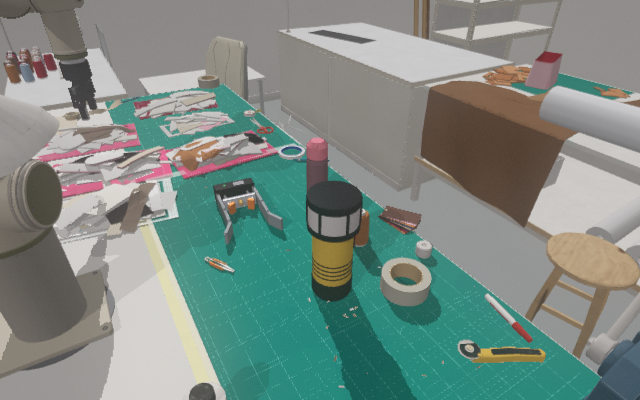

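View pics/side0.png

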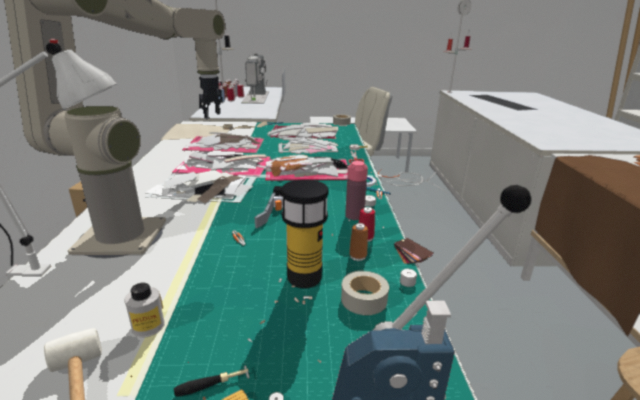

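The scene view shows the light at about (333,240). The bay is at (240,205) with its mouth toward (255,235). The bottle is at (317,165), the orange cone at (361,228) and the tape at (405,282). In the side view the light is at (305,235), with the cones at (360,240) and (368,220) behind it. Next I'll turn depth into world points.

```bash
cat > h.py <<'E'
import numpy as np,cv2
def cloud(p,d,K,T):
    v,u=np.mgrid[:400,:640]
    x=(u-K[0,2])/K[0,0]*d;y=(v-K[1,2])/K[1,1]*d
    return np.stack([x,-y,-d],-1)@T[:3,:3].T+T[:3,3]
def topdown(W,p,d,zlo,zhi,x0,y0,s,shape):
    m=(d>0)&(W[...,2]>zlo)&(W[...,2]<zhi)
    im=np.zeros(shape+(3,),np.uint8)
    i=((W[...,0]-x0)*s).round().astype(int);j=(shape[0]-1-(W[...,1]-y0)*s).round().astype(int)
    m&=(i>=0)&(i<shape[1])&(j>=0)&(j<shape[0])
    for a,b,c in zip(i[m],j[m],p[m]): cv2.circle(im,(int(a),int(b)),1,tuple(int(q) for q in c[::-1]),-1)
    return im
def circ(P):
    A=np.c_[2*P[:,:2],np.ones(len(P))];s=np.linalg.lstsq(A,(P[:,:2]**2).sum(1),rcond=None)[0]
    return s[:2],np.sqrt(s[2]+s[:2]@s[:2])
E
python3 - <<'E'
from h import *
ims=[]
for n in('scene','side'):
    z=np.load(n+'0.npz');p,d=z['p'],z['d'];W=cloud(p,d,z['K'],z['T'])
    im=topdown(W,p,d,0.012,0.3,0.2,-0.35,700,(560,390));
    for k in range(0,5):
        cv2.putText(im,f'{.2+k*.1:.1f}',(k*70,555),0,.35,(255,255,255));
    for k in range(0,8):
        cv2.putText(im,f'{-.35+k*.1:.2f}',(0,559-k*70),0,.35,(255,255,255))
    ims.append(im)
    box={'scene':(300,360,180,305),'side':(275,335,180,290)}[n]
    B=np.zeros(d.shape,bool);B[box[2]:box[3],box[0]:box[1]]=1
    for lo,hi in((.015,.045),(.07,.17),(.195,.26)):
        P=W[B&(d>0)&(W[...,2]>lo)&(W[...,2]<hi)]
        # keep near cluster
        P=P[np.linalg.norm(P[:,:2]-np.median(P[:,:2],0),axis=1)<.07]
        print(n,lo,len(P),*circ(P),np.median(P,0))
    t=W[200:230,0:1]
cv2.imwrite('pics/top.png',np.hstack(ims))
E
```

```text
scene 0.015 360 [ 0.57744682 -0.23219732] 0.047276220411151065 [ 0.55167805 -0.27054288  0.03037198]
scene 0.07 1422 [ 0.57769658 -0.23160081] 0.04581027676216894 [ 0.55278992 -0.26805556  0.12134362]
scene 0.195 1340 [ 0.57660753 -0.23286245] 0.054384607773489385 [ 0.54675854 -0.27669254  0.22576039]
side 0.015 335 [ 0.57685356 -0.23252644] 0.04700282773687765 [ 0.57622849 -0.27348324  0.03025591]
side 0.07 1222 [ 0.57719475 -0.23151895] 0.045755033346000645 [ 0.57608973 -0.27130067  0.1210929 ]
side 0.195 1095 [ 0.57694136 -0.23194862] 0.05534485146663971 [ 0.57575717 -0.2799966   0.22641573]
```

View pics/top.png

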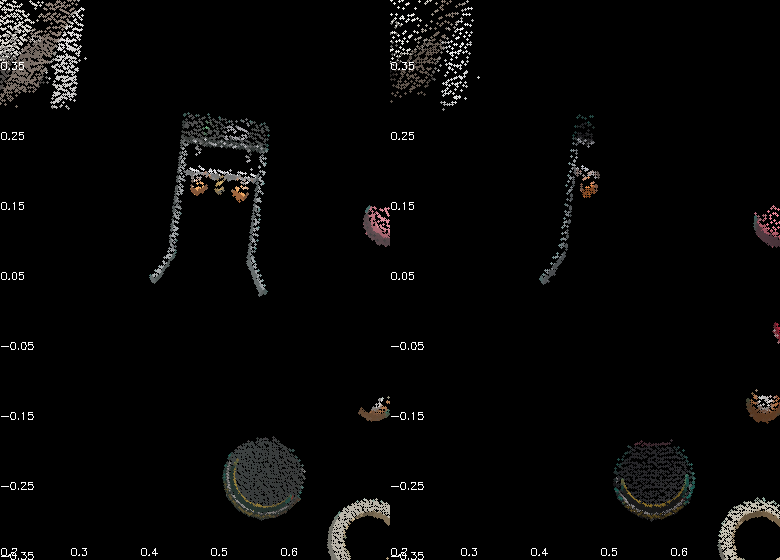

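The light's axis comes out at (0.577, -0.232), with radii of 47, 46 and 55 mm against the stated 48, 46 and 58, so both views agree. The bay shows clearly in the scene view. I'll fit its walls now.

```bash
python3 - <<'E'
from h import *
z=np.load('scene0.npz');p,d=z['p'],z['d'];W=cloud(p,d,z['K'],z['T']);P=W[d>0];C=p[d>0].astype(int)
X,Y,Z=P.T
def fit(m):
    vx,vy,x0,y0=cv2.fitLine(P[m][:,:2].astype(np.float32),cv2.DIST_HUBER,0,.001,.001).ravel()
    return np.array([vx,vy])*np.sign(vy),np.array([x0,y0]),m.sum()
top=(Z>.036)&(Z<.046)
L=fit(top&(X>.42)&(X<.47)&(Y>.1)&(Y<.22)); R=fit(top&(X>.53)&(X<.58)&(Y>.1)&(Y<.22))
print('wall tops',L,R)
u=L[0]+R[0];u/=np.linalg.norm(u);n=np.array([u[1],-u[0]])
yl,yr=L[1]@n,R[1]@n;print('dir',u,'sep',yr-yl,'(expect ~114 between top centres)')
c=(yl+yr)/2
b=(Z>.046)&(Z<.06)&(X>.42)&(X<.6)&(Y>.15)&(Y<.3)
s=P[b][:,:2]@u;t=P[b][:,:2]@n-c;print('block along',np.percentile(s,[1,5,95,99]),'across',np.percentile(t,[1,99]))
x0=(np.percentile(s,97)-.172+np.percentile(s,3)-.132)/2
org=u*x0+n*c;print('origin',org,'mouth',org-.072*u,'end',org+.015*u)
o=(C[:,0]>C[:,2]*1.8)&(C[:,0]>120)&(Z>.005)&(Z<.06)&(X>.44)&(X<.57)&(Y>.1)&(Y<.25)
a=P[o][:,:2]@u-x0;bb=P[o][:,:2]@n-c
for sgn in(-1,1):
    k=bb*sgn>.012;print('pad',sgn,k.sum(),'x',np.percentile(a[k],[2,50,98]),'y',np.percentile(bb[k],[2,50,98]),'z',P[o][k][:,2].max())
L0=np.array([.577,-.232]);print('light in bay',(L0-org)@u,(L0-org)@n, 'yaw deg of u',np.degrees(np.arctan2(u[1],u[0])))
for nm,m in(('walls',top&(X>.38)&(X<.6)&(Y<.1)&(Y>0)),):
    q=P[m][:,:2]-org;print(nm,'x range',(q@u).min(),'y',np.percentile(q@n,[1,99]))
E
```

```text
wall tops (array([0.127128 , 0.9918863], dtype=float32), array([0.45549217, 0.17760363], dtype=float32), np.int64(87)) (array([0.02001028, 0.9997998 ], dtype=float32), array([0.5651103 , 0.16877022], dtype=float32), np.int64(108))
dir [0.07367547 0.99728227] sep 0.10997102 (expect ~114 between top centres)
block along [0.27517907 0.27895004 0.31595474 0.31964889] across [-0.05521977  0.06485109]
origin [0.50552211 0.10849608] mouth [0.50021747 0.03669175] end [0.50662724 0.12345531]
pad -1 69 x [0.06129467 0.06682505 0.07688624] y [-0.03759512 -0.02912924 -0.01766384] z 0.03791929552134998
pad 1 67 x [0.05810076 0.06346164 0.07392818] y [0.02183995 0.03019001 0.04016791] z 0.038292793874551645
light in bay -0.3343045323856 0.09636984371299755 yaw deg of u 85.77488
walls x range -0.0741830644513461 y [-0.08441458  0.07794344]
```

```bash
python3 - <<'E'
from h import *
z=np.load('scene0.npz');p,d=z['p'],z['d'];W=cloud(p,d,z['K'],z['T']);P=W[d>0];C=p[d>0].astype(int)
X,Y,Z=P.T
reg=(X>.38)&(X<.60)&(Y>0)&(Y<.3)
h=np.histogram(Z[reg],bins=np.arange(.03,.06,.002));print(h[0])
for lo,hi in((.0375,.043),(.005,.043)):
  for nm,a,b in(('L',.42,.475),('R',.53,.585)):
    m=(Z>lo)&(Z<hi)&(X>a)&(X<b)&(Y>.085)&(Y<.235)
    yy=np.arange(.085,.235,.015);r=[]
    for y in yy:
        q=X[m&(Y>=y)&(Y<y+.015)]; r.append((len(q),np.round(q.min(),4),np.round(q.max(),4)) if len(q) else 0)
    print(nm,lo,r)
b=(Z>.048)&(Z<.058)&reg&(Y>.2)
(c,(w,hh),ang)=cv2.minAreaRect((P[b][:,:2]*1000).astype(np.float32));print('block',c,w,hh,ang)
E
```

```text
[ 78  79  85 118 243 104  22  23  26  51 126  76  13   0]
L 0.0375 [(13, np.float64(0.4403), np.float64(0.4499)), (10, np.float64(0.4425), np.float64(0.4524)), (9, np.float64(0.4445), np.float64(0.4526)), (10, np.float64(0.4462), np.float64(0.4546)), (9, np.float64(0.4481), np.float64(0.4569)), (7, np.float64(0.4507), np.float64(0.4578)), (9, np.float64(0.4516), np.float64(0.4595)), (15, np.float64(0.4524), np.float64(0.4743)), (12, np.float64(0.4551), np.float64(0.4741)), (7, np.float64(0.4571), np.float64(0.4656))]
R 0.0375 [(10, np.float64(0.5554), np.float64(0.5647)), (9, np.float64(0.5586), np.float64(0.5667)), (8, np.float64(0.5588), np.float64(0.5684)), (10, np.float64(0.5604), np.float64(0.5703)), (7, np.float64(0.563), np.float64(0.5707)), (8, np.float64(0.541), np.float64(0.5737)), (9, np.float64(0.5376), np.float64(0.5727)), (29, np.float64(0.5306), np.float64(0.5768)), (4, np.float64(0.5705), np.float64(0.5792)), (7, np.float64(0.571), np.float64(0.5804))]
L 0.005 [(17, np.float64(0.4403), np.float64(0.4502)), (14, np.float64(0.4423), np.float64(0.4524)), (18, np.float64(
[... 214 characters left out ...]
49, np.float64(0.4524), np.float64(0.4748)), (22, np.float64(0.4544), np.float64(0.4741)), (13, np.float64(0.456), np.float64(0.4656))]
R 0.005 [(22, np.float64(0.5547), np.float64(0.5647)), (21, np.float64(0.5566), np.float64(0.5667)), (20, np.float64(0.5578), np.float64(0.5684)), (22, np.float64(0.5602), np.float64(0.5703)), (15, np.float64(0.5619), np.float64(0.5707)), (84, np.float64(0.5325), np.float64(0.5737)), (42, np.float64(0.5313), np.float64(0.5764)), (82, np.float64(0.5306), np.float64(0.5768)), (11, np.float64(0.5523), np.float64(0.5792)), (22, np.float64(0.5516), np.float64(0.5804))]
block (522.43896484375, 260.717041015625) 42.96107864379883 122.0003433227539 82.83820343017578
```

```bash
python3 - <<'E'
from h import *
for n,pts in(('side',[(85,80),(50,90),(30,240),(395,350),(435,320),(515,198),(145,300)]),('scene',[(30,120),(203,390),(20,90)])):
    z=np.load(n+'0.npz');W=cloud(z['p'],z['d'],z['K'],z['T'])
    for u,v in pts: print(n,(u,v),W[v,u].round(3))
E
```

```text
side (85, 80) [ 0.118 -0.233  0.51 ]
side (50, 90) [-0.121  0.04   0.437]
side (30, 240) [-0.134 -0.192  0.098]
side (395, 350) [ 0.685 -0.773  0.289]
side (435, 320) [ 0.731 -0.765  0.327]
side (515, 198) [ 0.814 -0.725  0.469]
side (145, 300) [ 0.236 -0.423  0.086]
scene (30, 120) [ 0.128 -0.222  0.514]
scene (203, 390) [ 0.227 -0.401  0.105]
scene (20, 90) [-0.091  1.827  0.008]
```

>>> {"method": "carry_out", "body": {
  "increments": [
    [0.02, -0.025, 0.01, 0, 0, -6, 0.0854],
    [0.025, -0.03, 0.01, 0, 0, -6, 0.055],
    [0.025, -0.03, 0, 0, 0, -6, 0.055],
    [0.025, -0.03, 0, 0, 0, -6, 0.055],
    [0.025, -0.03, 0, 0, 0, -6, 0.055]
  ]
}}

```text
time: 0.52
ee_pos: [0.3132, 0.4218, 0.2701]
ee_rot: [0.0, 0.415, 0.91, -0.0]
force: [0.9, 1.1, -0.1]
opening: 0.0552
finger_force: 0.0
```

```bash
python3 - <<'E'
from h import *
for n in('side','scene'):
    z=np.load(n+'0.npz');W=cloud(z['p'],z['d'],z['K'],z['T']);d=z['d']
    P=W[(d>0)&(W[...,0]>-.25)&(W[...,0]<.5)&(W[...,1]<-.12)&(W[...,1]>-.6)&(W[...,2]>.15)]
    print(n,len(P))
    for lo in np.arange(.15,1.0,.06):
        q=P[(P[:,2]>lo)&(P[:,2]<lo+.06)]
        if len(q)>3: print(round(lo,2),len(q),q.min(0).round(3),q.max(0).round(3))
    P=W[(d>0)&(abs(W[...,0])<.6)&(abs(W[...,1])<.9)&(W[...,2]>.35)]
    if n=='side':
        P=P[P[:,1]>-.12]
        for lo in np.arange(.35,1.4,.1):
            q=P[(P[:,2]>lo)&(P[:,2]<lo+.1)]
            if len(q)>3: print('arm',round(lo,2),len(q),q.min(0).round(2),q.max(0).round(2))
E
```

```text
side 2978
0.15 176 [-0.183 -0.205  0.15 ] [-0.146 -0.172  0.209]
0.21 81 [-0.172 -0.2    0.21 ] [-0.159 -0.172  0.25 ]
0.39 24 [ 0.044 -0.205  0.443] [ 0.058 -0.155  0.45 ]
0.45 1171 [-0.088 -0.254  0.45 ] [ 0.155 -0.126  0.51 ]
0.51 1438 [-0.064 -0.238  0.51 ] [ 0.145 -0.168  0.57 ]
0.57 88 [ 0.036 -0.203  0.57 ] [ 0.06  -0.181  0.585]
arm 0.35 3753 [-0.21 -0.08  0.35] [0.24 0.58 0.45]
arm 0.45 2009 [-0.2   0.    0.45] [0.26 0.58 0.55]
arm 0.55 6354 [-0.2  -0.01  0.55] [0.27 0.59 0.65]
arm 0.65 837 [-0.19 -0.02  0.65] [0.14 0.36 0.67]
scene 3144
0.45 1968 [ 0.08  -0.254  0.46 ] [ 0.155 -0.178  0.51 ]
0.51 1176 [ 0.097 -0.239  0.51 ] [ 0.145 -0.173  0.539]
```

```bash
python3 - <<'E'
from h import *
from rig import robot,imaging
print(robot.sense()['joints'],[a for a in dir(robot) if a[0]!='_'])
a=1.159;r=np.array([np.cos(a),np.sin(a)]);l=np.array([-r[1],r[0]])
for n in('side','scene'):
    z=np.load(n+'0.npz');W=cloud(z['p'],z['d'],z['K'],z['T']);d=z['d']
    P=W[(d>0)&(abs(W[...,0])<.6)&(W[...,1]<.7)&(W[...,1]>-.13)&(W[...,2]>.1)]
    q=np.c_[P[:,:2]@r,P[:,:2]@l,P[:,2]];q=q[(abs(q[:,1])<.3)&(q[:,0]>-.4)]
    for lo in np.arange(.1,.7,.05):
        k=q[(q[:,2]>lo)&(q[:,2]<lo+.05)]
        for r0 in np.arange(-.3,.7,.1):
            m=k[(k[:,0]>r0)&(k[:,0]<r0+.1)]
            if len(m)>8: print(n,round(lo,2),'r',round(r0,1),len(m),'lat',np.percentile(m[:,1],[2,98]).round(3))
E
```

```text
[ 8.34543089e-01 -7.99953319e-02  1.66614783e+00 -9.19711665e-05
  1.55563045e+00  1.18598843e-01] ['MotionError', 'hand_in', 'sense', 'tcp_to_tips']
side 0.1 r -0.1 705 lat [-0.072  0.031]
side 0.1 r 0.0 127 lat [-0.072 -0.053]
side 0.15 r -0.1 718 lat [-0.071  0.025]
side 0.15 r 0.0 137 lat [-0.072 -0.054]
side 0.2 r -0.1 783 lat [-0.072  0.028]
side 0.2 r 0.0 132 lat [-0.073 -0.055]
side 0.2 r 0.6 9 lat [0.043 0.059]
side 0.25 r -0.1 1198 lat [-0.095  0.187]
side 0.25 r 0.0 163 lat [-0.096 -0.09 ]
side 0.25 r 0.5 84 lat [0.03  0.055]
side 0.25 r 0.6 73 lat [0.039 0.065]
side 0.3 r -0.1 1807 lat [-0.096  0.19 ]
side 0.3 r 0.0 286 lat [-0.097 -0.09 ]
side 0.3 r 0.5 188 lat [0.028 0.053]
side 0.3 r 0.6 96 lat [0.031 0.054]
side 0.35 r -0.1 2049 lat [-0.094  0.19 ]
side 0.35 r 0.0 451 lat [-0.096  0.129]
side 0.35 r 0.5 211 lat [0.011 0.073]
side 0.35 r 0.6 16 lat [0.009 0.021]
side 0.4 r -0.1 727 lat [0.123 0.195]
side 0.4 r 0.0 29 lat [0.123 0.129]
side 0.4 r 0.5 246 lat [0.007 0.075]
side 0.4 r 0.6 24 lat [0.006 0.024]
side 0.45 r -0.1 634 lat [0.122 0.194]
side 0.45 r 0.0 93 lat [
[... 1635 characters left out ...]
.3 r 0.5 335 lat [0.029 0.056]
scene 0.3 r 0.6 98 lat [0.03  0.048]
scene 0.35 r -0.1 863 lat [-0.095 -0.06 ]
scene 0.35 r 0.0 229 lat [-0.095 -0.081]
scene 0.35 r 0.5 465 lat [0.012 0.077]
scene 0.35 r 0.6 9 lat [0.012 0.015]
scene 0.4 r 0.5 568 lat [0.008 0.081]
scene 0.4 r 0.6 20 lat [0.007 0.024]
scene 0.45 r 0.5 651 lat [0.009 0.08 ]
scene 0.45 r 0.6 18 lat [0.009 0.012]
scene 0.5 r 0.5 561 lat [-0.014  0.08 ]
scene 0.5 r 0.6 13 lat [-0.014  0.012]
scene 0.55 r 0.2 197 lat [-0.012  0.019]
scene 0.55 r 0.3 491 lat [-0.015  0.055]
scene 0.55 r 0.4 236 lat [-0.016  0.015]
scene 0.55 r 0.5 133 lat [-0.017 -0.012]
scene 0.55 r 0.6 13 lat [-0.016 -0.012]
scene 0.6 r 0.2 12 lat [-0.013 -0.01 ]
```

The side picture, viewed again, shows a desk-lamp shade at (85,80) close to the arm. From depth it is near x 0.0..0.16, y -0.15..-0.25, z 0.44..0.58. So I'm checking elbow clearance along the approach with a small kinematic sketch.

```bash
cat > kin.py <<'E'
import numpy as np
A,B,H,LAT,D6=.356,.551,.33,.051,.408
def arm(tcp,zt):
    """j1 (deg), elbow r,z for a TCP and tool axis"""
    w=np.array(tcp)-D6*np.array(zt)/np.linalg.norm(zt)
    R=np.hypot(w[0],w[1]);j1=np.arctan2(w[1],w[0])-np.arcsin(LAT/R);r=np.sqrt(R*R-LAT**2)
    c=np.hypot(r,w[2]-H);ca=(A*A+c*c-B*B)/(2*A*c)
    e=np.arctan2(w[2]-H,r)+np.arccos(np.clip(ca,-1,1))
    return np.degrees(j1),A*np.cos(e),H+A*np.sin(e),c,w
E
python3 - <<'E'
from h import *
from kin import *
z=np.load('side0.npz');W=cloud(z['p'],z['d'],z['K'],z['T']);p=z['p'].astype(int);d=z['d']
B_=np.zeros(d.shape,bool);B_[45:112,48:120]=1
m=B_&(d>0)&(W[...,1]<-.1)&(W[...,2]>.4)
P=W[m]
for lo in np.arange(.43,.6,.02):
    q=P[(P[:,2]>lo)&(P[:,2]<lo+.02)]
    if len(q)>6:
        c,r=circ(q);print(round(lo,2),len(q),'x',q[:,0].min().round(3),q[:,0].max().round(3),'y',q[:,1].min().round(3),q[:,1].max().round(3),'circ',c.round(3),round(r,3))
z=np.load('scene0.npz');W=cloud(z['p'],z['d'],z['K'],z['T'])
q=W[(z['d']>0)&(W[...,2]>.44)&(W[...,2]<.6)&(W[...,1]<-.1)&(W[...,0]<.3)];print('scene',circ(q),q.min(0),q.max(0))
def look(ax,yaw,th,back,z,lab):
    f=np.array([np.cos(np.radians(yaw)),np.sin(np.radians(yaw)),0]);t=np.radians(th)
    zt=f*np.sin(t)-np.array([0,0,np.cos(t)])
    tip=np.array([*ax,z])-f*back;print(lab,'tcp',(tip-.019*zt).round(3),'j1 %.1f elbow r %.3f z %.3f c %.3f'%arm(tip-.019*zt,zt)[:4])
for yaw in(90,100,110,115,120):
  for th in(30,36,42): look((.577,-.232),yaw,th,.05,.022,(yaw,th))
E
```

```text
0.43 24 x 0.044 0.058 y -0.205 -0.155 circ [ 0.087 -0.186] 0.042
0.45 134 x 0.049 0.101 y -0.253 -0.126 circ [ 0.102 -0.191] 0.061
0.47 342 x 0.045 0.146 y -0.254 -0.129 circ [ 0.097 -0.191] 0.059
0.49 603 x 0.052 0.155 y -0.251 -0.164 circ [ 0.099 -0.193] 0.051
0.51 547 x 0.047 0.145 y -0.238 -0.168 circ [ 0.094 -0.194] 0.039
0.53 372 x 0.045 0.118 y -0.223 -0.179 circ [ 0.08  -0.195] 0.025
0.55 239 x 0.037 0.091 y -0.218 -0.181 circ [ 0.066 -0.196] 0.018
0.57 30 x 0.043 0.057 y -0.203 -0.181 circ [ 0.048 -0.192] 0.01
scene (array([ 0.11439908, -0.22029566]), np.float64(0.026290633479276532)) [ 0.08007599 -0.2535531   0.46048141] [ 0.15520676 -0.17270574  0.53932191]
(90, 30) tcp [ 0.577 -0.292  0.038] j1 -44.5 elbow r 0.244 z 0.589 c 0.761
(90, 36) tcp [ 0.577 -0.293  0.037] j1 -46.5 elbow r 0.269 z 0.563 c 0.785
(90, 42) tcp [ 0.577 -0.295  0.036] j1 -48.1 elbow r 0.292 z 0.533 c 0.808
(100, 30) tcp [ 0.587 -0.291  0.038] j1 -42.0 elbow r 0.268 z 0.564 c 0.794
(100, 36) tcp [ 0.588 -0.292  0.037] j1 -43.6 elbow r 0.294 z 0.531 c 0.821
(100, 42) tcp [ 0.588 -0.294  0.036] j1 -45.0 elbow r 0.317 z 0.491 c 0.847
(110, 30) tcp [ 0.597 -0.288  0.038] j1 -39.3 elbow r 0.289 z 0.538 c 0.822
(110, 36) tcp [ 0.598 -0.289  0.037] j1 -40.6 elbow r 0.315 z 0.495 c 0.852
(110, 42) tcp [ 0.598 -0.291  0.036] j1 -41.7 elbow r 0.339 z 0.439 c 0.881
(115, 30) tcp [ 0.602 -0.286  0.038] j1 -37.9 elbow r 0.298 z 0.525 c 0.835
(115, 36) tcp [ 0.603 -0.287  0.037] j1 -39.0 elbow r 0.325 z 0.476 c 0.866
(115, 42) tcp [ 0.604 -0.289  0.036] j1 -40.0 elbow r 0.348 z 0.404 c 0.895
(120, 30) tcp [ 0.607 -0.284  0.038] j1 -36.5 elbow r 0.306 z 0.512 c 0.846
(120, 36) tcp [ 0.608 -0.285  0.037] j1 -37.4 elbow r 0.333 z 0.455 c 0.878
(120, 42) tcp [ 0.608 -0.286  0.036] j1 -38.3 elbow r 0.356 z 0.334 c 0.909
```

>>> {"method": "carry_out", "body": {
  "increments": [
    [0.019, -0.027, 0.008, 0, 0, -2, 0.055],
    [0.019, -0.027, 0.008, 0, 0, -2, 0.055],
    [0.019, -0.027, 0.008, 0, 0, -2, 0.055],
    [0.019, -0.027, 0.008, 0, 0, -2, 0.055],
    [0.019, -0.027, 0.008, 0, 0, -2, 0.055]
  ]
}}

```text
time: 0.93
ee_pos: [0.408, 0.2867, 0.3103]
ee_rot: [-0.0, 0.491, 0.871, -0.0]
force: [0.7, -0.1, -0.4]
opening: 0.055
finger_force: 0.0
```

>>> {"method": "carry_out", "body": {
  "increments": [
    [0.019, -0.027, 0.008, 0, 0, -2, 0.055],
    [0.019, -0.027, 0.008, 0, 0, -2, 0.055],
    [0.019, -0.027, 0.008, 0, 0, -2, 0.055],
    [0.019, -0.027, 0.008, 0, 0, 0, 0.055],
    [0.019, -0.027, 0.008, 0, 0, 0, 0.055]
  ]
}}

```text
time: 1.35
ee_pos: [0.5031, 0.1517, 0.3503]
ee_rot: [-0.0, 0.535, 0.845, -0.0]
force: [-0.3, 0.5, -0.4]
opening: 0.0548
finger_force: 0.0
```

>>> {"method": "carry_out", "body": {
  "increments": [
    [0.009, -0.034, 0, 0, 0, 0, 0.055],
    [0.009, -0.034, 0, 0, 0, 0, 0.055],
    [0.009, -0.034, 0, 0, 0, 0, 0.055],
    [0.009, -0.034, 0, 0, 0, 0, 0.055],
    [0.009, -0.034, 0, 0, 0, 0, 0.055]
  ]
}}

```text
time: 1.77
ee_pos: [0.5475, -0.0185, 0.3498]
ee_rot: [-0.0, 0.535, 0.845, -0.0]
force: [0.9, 0.2, 0.1]
opening: 0.0549
finger_force: 0.0
```

>>> {"method": "carry_out", "body": {
  "increments": [
    [0.009, -0.034, 0, 0, 0, 0, 0.055],
    [0.009, -0.034, 0, 0, 0, 0, 0.055],
    [0.009, -0.034, 0, 0, 0, 0, 0.055],
    [0.009, -0.034, 0, 0, 0, 0, 0.055],
    [0.009, -0.034, 0, 0, 0, 0, 0.055]
  ]
}}

```text
time: 2.18
ee_pos: [0.5926, -0.1885, 0.3497]
ee_rot: [-0.0, 0.535, 0.845, -0.0]
force: [-0.1, -0.2, -0.8]
opening: 0.0551
finger_force: 0.0
```

>>> {"method": "carry_out", "body": {
  "increments": [
    [0.009, -0.034, 0, 0, 0, 0, 0.055],
    [0.009, -0.034, 0, 0, 0, 0, 0.055],
    [0.009, -0.034, 0, 0, 0, 0, 0.055],
    [0.009, -0.034, 0, 0, 0, 0, 0.055],
    [0.009, -0.034, 0, 0, 0, 0, 0.055]
  ]
}}

```text
time: 2.6
ee_pos: [0.6376, -0.3584, 0.3495]
ee_rot: [-0.001, 0.535, 0.845, 0.0]
force: [0.7, -0.8, -0.1]
opening: 0.0552
finger_force: 0.0
```

```bash
python3 - <<'E'
from rig import robot,imaging
from h import *; from kin import *
s=robot.sense();print(s['joints'],s['ee_pos'],s['force'],arm(s['ee_pos'],[0,0,-1]))
p,d=imaging.camera('side');cv2.imwrite('pics/side1.png',p[...,::-1])
E
```

```text
[-5.82197352e-01  4.95830027e-01  8.69650688e-01  6.11248077e-05
  1.77714816e+00 -1.02322892e+00] [ 0.6375514  -0.35838541  0.34946986] [ 0.72287591 -0.77566089 -0.06089283] (np.float64(-33.340120101099345), np.float64(0.19388568606743278), np.float64(0.6285704954247169), np.float64(0.8456011870974733), array([ 0.6375514 , -0.35838541,  0.75746986]))
```

View pics/side1.png

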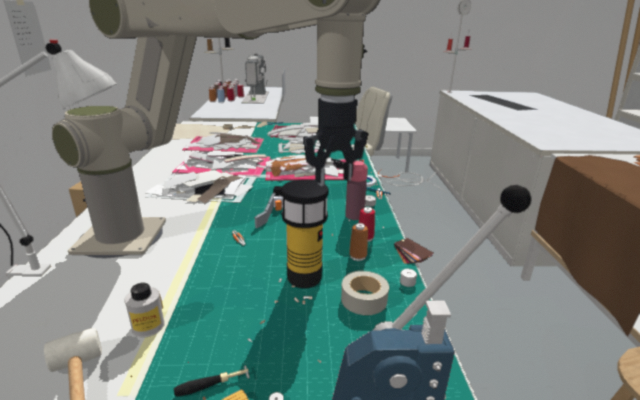

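The side view shows the gripper at (335,170), above and behind the light at (305,235). The elbow at (120,15) clears the lamp shade at (85,80). I'll descend and tilt.

>>> {"method": "carry_out", "body": {
  "increments": [
    [0, 0, -0.04, 0, 0, 0, 0.055],
    [0, 0, -0.04, 0, 0, 0, 0.055],
    [0, 0, -0.04, 0, 0, 0, 0.055],
    [0, 0, -0.04, 0, 0, 0, 0.055],
    [0, 0, -0.04, 0, 0, 0, 0.055]
  ]
}}

```text
time: 3.07
ee_pos: [0.637, -0.3564, 0.1477]
ee_rot: [-0.001, 0.535, 0.845, 0.0]
force: [0.9, -0.1, 0.1]
opening: 0.0549
finger_force: 0.0
```

>>> {"method": "carry_out", "body": {
  "increments": [
    [0, 0, -0.02, 6.34, 2.96, 0, 0.055],
    [0, 0, -0.02, 6.34, 2.96, 0, 0.055],
    [0, 0, -0.02, 6.34, 2.96, 0, 0.055],
    [0, 0, -0.02, 6.34, 2.96, 0, 0.055],
    [0, 0, -0.01, 6.34, 2.96, 0, 0.055]
  ]
}}

```text
time: 3.48
ee_pos: [0.6368, -0.3566, 0.0609]
ee_rot: [-0.241, 0.514, 0.809, 0.153]
force: [1.2, -0.6, -0.4]
opening: 0.0552
finger_force: 0.0
```

```bash
python3 - <<'E'
from rig import robot,imaging
from h import *; from scipy.spatial.transform import Rotation as Ro
s=robot.sense();print(s['joints'].round(3),s['ee_pos'],s['force']);q=s['ee_rot'];print(Ro.from_quat([q[1],q[2],q[3],q[0]]).as_matrix().round(3))
p,d=imaging.camera('side');cv2.imwrite('pics/side2.png',p[...,::-1])
E
```

```text
[-0.692  1.187  0.465  0.261  2.01  -1.082] [ 0.63676737 -0.35660219  0.06090845] [ 1.21652888 -0.60218082 -0.36105   ]
[[-0.356  0.905 -0.232]
 [ 0.758  0.425  0.495]
 [ 0.547  0.    -0.837]]
```

View pics/side2.png

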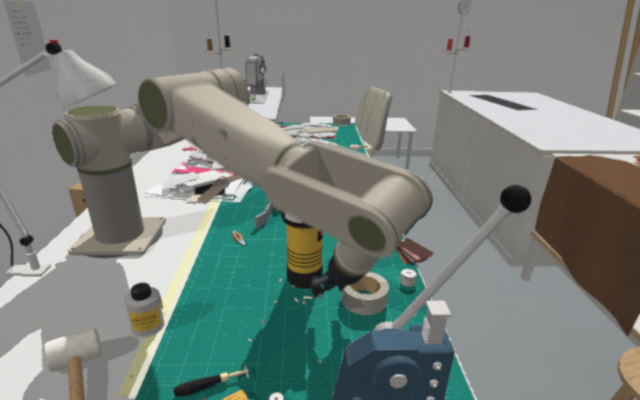

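The side view shows the gripper tilted behind the foot, with fingertips at about (322,287). Its body passes just above the tape at (365,290), and the elbow at (150,105) is clear of the lamp. I'll approach along the lean direction.

>>> {"method": "carry_out", "body": {
  "increments": [
    [-0.004, 0.009, 0, 0, 0, 0, 0.055],
    [-0.004, 0.009, -0.003, 0, 0, 0, 0.055],
    [-0.004, 0.009, -0.004, 0, 0, 0, 0.055],
    [-0.004, 0.009, -0.004, 0, 0, 0, 0.055],
    [-0.004, 0.009, -0.004, 0, 0, 0, 0.055]
  ]
}}

```text
time: 3.95
ee_pos: [0.6184, -0.3114, 0.049]
ee_rot: [-0.236, 0.514, 0.81, 0.151]
force: [-0.2, 0.6, 0.8]
opening: 0.0552
finger_force: 0.0
```

>>> {"method": "carry_out", "body": {
  "increments": [
    [-0.002, 0.005, 0, 0, 0, 0, 0.055],
    [-0.001, 0.003, 0, 0, 0, 0, 0.055],
    [-0.001, 0.003, 0, 0, 0, 0, 0.055],
    [-0.001, 0.002, 0, 0, 0, 0, 0.055],
    [-0.001, 0.002, 0, 0, 0, 0, 0.055]
  ]
}}

```text
time: 4.37
ee_pos: [0.613, -0.2973, 0.0501]
ee_rot: [-0.236, 0.514, 0.81, 0.151]
force: [-0.0, 0.8, 0.2]
opening: 0.055
finger_force: 0.0
```

>>> {"method": "carry_out", "body": {
  "increments": [
    [-0.001, 0.002, 0, 0, 0, 0, 0.055],
    [-0.001, 0.002, 0, 0, 0, 0, 0.055],
    [-0.001, 0.002, 0, 0, 0, 0, 0.055],
    [-0.001, 0.002, 0, 0, 0, 0, 0.055],
    [-0.001, 0.002, 0, 0, 0, 0, 0.055]
  ]
}}

```text
time: 4.78
ee_pos: [0.6077, -0.2869, 0.0496]
ee_rot: [-0.236, 0.514, 0.81, 0.151]
force: [-0.3, 0.1, -0.6]
opening: 0.0547
finger_force: 0.0
```

>>> {"method": "carry_out", "body": {
  "increments": [
    [-0.001, 0.002, 0, 0, 0, 0, 0.055],
    [-0.001, 0.002, 0, 0, 0, 0, 0.055],
    [-0.001, 0.002, 0, 0, 0, 0, 0.055],
    [-0.001, 0.002, 0, 0, 0, 0, 0.055],
    [-0.001, 0.002, 0, 0, 0, 0, 0.055]
  ]
}}

```text
time: 5.2
ee_pos: [0.6028, -0.2775, 0.0497]
ee_rot: [-0.236, 0.515, 0.81, 0.151]
force: [0.8, -2.9, -0.3]
opening: 0.0554
finger_force: 1.7
```

Contact at about 3 N with the light still upright. I'll lower the tips slightly and push straight along yaw 115°, then check.

>>> {"method": "carry_out", "body": {
  "increments": [
    [-0.0004, 0.0009, -0.002, 0, 0, 0, 0.055],
    [-0.0004, 0.0009, -0.002, 0, 0, 0, 0.055],
    [-0.0008, 0.0018, -0.002, 0, 0, 0, 0.055],
    [-0.0013, 0.0027, -0.001, 0, 0, 0, 0.055],
    [-0.0013, 0.0027, 0, 0, 0, 0, 0.055]
  ]
}}

```text
time: 5.62
ee_pos: [0.5987, -0.2691, 0.0431]
ee_rot: [-0.235, 0.515, 0.81, 0.151]
force: [1.2, -5.4, 4.1]
opening: 0.0551
finger_force: 2.7
```

>>> {"method": "carry_out", "body": {
  "increments": [
    [-0.0017, 0.0036, 0, 0, 0, 0, 0.055],
    [-0.0017, 0.0036, 0, 0, 0, 0, 0.055],
    [-0.0017, 0.0036, 0, 0, 0, 0, 0.055],
    [-0.0017, 0.0036, 0, 0, 0, 0, 0.055],
    [-0.0017, 0.0036, 0, 0, 0, 0, 0.055]
  ]
}}

```text
time: 6.03
ee_pos: [0.5904, -0.2504, 0.043]
ee_rot: [-0.236, 0.515, 0.81, 0.151]
force: [2.0, -4.6, 2.4]
opening: 0.055
finger_force: 2.6
```

```bash
cat > st.py <<'E'
from rig import robot,imaging
from h import *; from scipy.spatial.transform import Rotation as Ro
import sys
O=np.array([.5042,.1098]);U=np.array([.1215,.9926]);N=np.array([-.9926,.1215])
s=robot.sense();R=Ro.from_quat(s['ee_rot'][[1,2,3,0]]).as_matrix()
t=s['ee_pos'];yaw=np.degrees(np.arctan2(R[1,2],R[0,2]));print('tcp',t.round(4),'yaw',yaw.round(1),'F',s['force'].round(1),'zt',R[:,2].round(3),'bay',((t[:2]-O)@U).round(4),((t[:2]-O)@N).round(4))
f=np.array([np.cos(np.radians(yaw)),np.sin(np.radians(yaw))])
for n in sys.argv[1:]:
    p,d=imaging.camera(n);c=imaging.calibration(n);W=cloud(p,d,c['K'],c['world_from_camera']);cv2.imwrite(f'pics/{n}_last.png',p[...,::-1])
    g=t[:2]+.052*f
    near=(d>0)&(np.linalg.norm(W[...,:2]-g,axis=2)<.075)
    # column by yellow colour, head by height
    hsv=cv2.cvtColor(p,cv2.COLOR_RGB2HSV)
    y=near&(W[...,2]>.06)&(W[...,2]<.18)&(hsv[...,0]>15)&(hsv[...,0]<35)&(hsv[...,1]>110)
    hd=near&(W[...,2]>.19)&(W[...,2]<.262)
    for k,m,r in(('col',y,.046),('head',hd,.058)):
        q=W[m]
        if len(q)>60:
            ce,rr=circ(q);print(n,k,len(q),ce.round(4),rr.round(4),'bay',((ce-O)@U).round(4),((ce-O)@N).round(4))
    tp=near&(W[...,2]>.262);q=W[tp]
    if len(q)>100: (cx,cy),rr=cv2.minEnclosingCircle((q[:,:2]*1000).astype(np.float32));print(n,'top',cx/1000,cy/1000,rr/1000)
E
python3 st.py scene side
```

```text
tcp [ 0.5904 -0.2504  0.043 ] yaw 114.9 F [ 2.  -4.6  2.4] zt [-0.226  0.488 -0.843] bay -0.3471 -0.1293
scene col 1443 [ 0.5682 -0.2033] 0.0452 bay -0.303 -0.1015
scene head 1265 [ 0.5679 -0.203 ] 0.0554 bay -0.3027 -0.1013
scene top 0.5497218017578125 -0.22001882934570313 0.06047208404541016
side col 850 [ 0.5659 -0.2065] 0.0413 bay -0.3065 -0.0997
side head 476 [ 0.5674 -0.2038] 0.0543 bay -0.3036 -0.1009
```

The light is upright, nested and following, with its axis at (0.568, -0.203) and about 5 N of push.

>>> {"method": "carry_out", "body": {
  "increments": [
    [-0.0021, 0.0045, 0, 0, 0, 0, 0.055],
    [-0.0021, 0.0045, 0, 0, 0, 0, 0.055],
    [-0.0021, 0.0045, 0, 0, 0, 0, 0.055],
    [-0.0021, 0.0045, 0, 0, 0, 0, 0.055],
    [-0.0021, 0.0045, 0, 0, 0, 0, 0.055]
  ]
}}

```text
time: 6.55
ee_pos: [0.5799, -0.228, 0.0429]
ee_rot: [-0.236, 0.515, 0.81, 0.151]
force: [2.0, -4.8, 1.2]
opening: 0.0547
finger_force: 2.7
```

>>> {"method": "carry_out", "body": {
  "increments": [
    [-0.0021, 0.0045, 0, 0, 0, 0, 0.055],
    [-0.0021, 0.0045, 0, 0, 0, 0, 0.055],
    [-0.0021, 0.0045, 0, 0, 0, 0, 0.055],
    [-0.0021, 0.0045, 0, 0, 0, 0, 0.055],
    [-0.0021, 0.0045, 0, 0, 0, 0, 0.055]
  ]
}}

```text
time: 6.97
ee_pos: [0.5694, -0.2054, 0.0429]
ee_rot: [-0.236, 0.515, 0.81, 0.151]
force: [2.6, -4.8, 1.3]
opening: 0.0547
finger_force: 2.7
```

>>> {"method": "carry_out", "body": {
  "increments": [
    [-0.0021, 0.0045, 0, 0, 0, 0, 0.055],
    [-0.0021, 0.0045, 0, 0, 0, 0, 0.055],
    [-0.0021, 0.0045, 0, 0, 0, 0, 0.055],
    [-0.0021, 0.0045, 0, 0, 0, 0, 0.055],
    [-0.0021, 0.0045, 0, 0, 0, 0, 0.055]
  ]
}}

```text
time: 7.38
ee_pos: [0.559, -0.1829, 0.0429]
ee_rot: [-0.236, 0.515, 0.81, 0.151]
force: [1.6, -5.1, 1.5]
opening: 0.055
finger_force: 2.6
```

>>> {"method": "carry_out", "body": {
  "increments": [
    [-0.0021, 0.0045, 0, 0, 0, 0, 0.055],
    [-0.0021, 0.0045, 0, 0, 0, 0, 0.055],
    [-0.0021, 0.0045, 0, 0, 0, 0, 0.055],
    [-0.0021, 0.0045, 0, 0, 0, 0, 0.055],
    [-0.0021, 0.0045, 0, 0, 0, 0, 0.055]
  ]
}}

```text
time: 7.8
ee_pos: [0.5484, -0.1604, 0.0429]
ee_rot: [-0.236, 0.515, 0.81, 0.151]
force: [1.2, -4.5, 1.7]
opening: 0.055
finger_force: 2.6
```

```bash
python3 st.py scene
```

```text
tcp [ 0.5484 -0.1604  0.0429] yaw 114.9 F [ 1.2 -4.5  1.7] zt [-0.226  0.488 -0.843] bay -0.2628 -0.0767
scene col 1319 [ 0.5262 -0.1135] 0.045 bay -0.2189 -0.049
scene head 1250 [ 0.5259 -0.1132] 0.0552 bay -0.2187 -0.0486
scene top 0.4962125244140625 -0.12527376556396486 0.046165237426757814
```

>>> {"method": "carry_out", "body": {
  "increments": [
    [-0.0021, 0.0045, 0, 0, 0, 0, 0.055],
    [-0.0021, 0.0045, 0, 0, 0, 0, 0.055],
    [-0.0021, 0.0045, 0, 0, 0, 0, 0.055],
    [-0.0021, 0.0045, 0, 0, 0, 0, 0.055],
    [-0.0029, 0.0042, 0, 0, 0, -1.14, 0.055]
  ]
}}

```text
time: 8.27
ee_pos: [0.5372, -0.1379, 0.0428]
ee_rot: [-0.234, 0.522, 0.805, 0.154]
force: [2.0, -5.5, 1.7]
opening: 0.0552
finger_force: 2.6
```

>>> {"method": "carry_out", "body": {
  "increments": [
    [-0.0028, 0.0043, 0, 0, 0, -1.14, 0.055],
    [-0.0028, 0.0043, 0, 0, 0, -1.14, 0.055],
    [-0.0027, 0.0044, 0, 0, 0, -1.14, 0.055],
    [-0.0026, 0.0044, 0, 0, 0, -1.14, 0.055],
    [-0.0026, 0.0045, 0, 0, 0, -1.14, 0.055]
  ]
}}

```text
time: 8.68
ee_pos: [0.5232, -0.1161, 0.0428]
ee_rot: [-0.227, 0.563, 0.778, 0.165]
force: [1.2, -4.3, 1.8]
opening: 0.055
finger_force: 2.7
```

>>> {"method": "carry_out", "body": {
  "increments": [
    [-0.0025, 0.0045, 0, 0, 0, -1.14, 0.055],
    [-0.0024, 0.0046, 0, 0, 0, -1.14, 0.055],
    [-0.0023, 0.0046, 0, 0, 0, -1.14, 0.055],
    [-0.0022, 0.0047, 0, 0, 0, -1.14, 0.055],
    [-0.0021, 0.0047, 0, 0, 0, -1.14, 0.055]
  ]
}}

```text
time: 9.1
ee_pos: [0.5117, -0.093, 0.0427]
ee_rot: [-0.218, 0.601, 0.749, 0.176]
force: [1.1, -4.4, 3.0]
opening: 0.0551
finger_force: 2.7
```

```bash
python3 st.py scene
```

```text
tcp [ 0.5117 -0.093   0.0427] yaw 102.3 F [ 1.1 -4.4  3. ] zt [-0.115  0.526 -0.843] bay -0.2004 -0.0321
scene col 1120 [ 0.5002 -0.0426] 0.0446 bay -0.1517 -0.0145
scene head 571 [ 0.5006 -0.042 ] 0.0553 bay -0.1512 -0.0149
```

>>> {"method": "carry_out", "body": {
  "increments": [
    [-0.002, 0.0047, 0, 0, 0, -1.14, 0.055],
    [-0.0019, 0.0048, 0, 0, 0, -1.14, 0.055],
    [-0.0018, 0.0048, 0, 0, 0, -1.14, 0.055],
    [-0.0017, 0.0049, 0, 0, 0, -1.14, 0.055],
    [-0.0016, 0.0049, 0, 0, 0, -1.14, 0.055]
  ]
}}

```text
time: 9.57
ee_pos: [0.5026, -0.0683, 0.0426]
ee_rot: [-0.209, 0.637, 0.718, 0.187]
force: [0.3, -5.6, 1.9]
opening: 0.0553
finger_force: 2.7
```

>>> {"method": "carry_out", "body": {
  "increments": [
    [-0.0015, 0.0049, 0, 0, 0, -1.14, 0.055],
    [-0.0014, 0.0049, 0, 0, 0, -1.14, 0.055],
    [-0.0013, 0.005, 0, 0, 0, -1.14, 0.055],
    [-0.0012, 0.005, 0, 0, 0, -1.14, 0.055],
    [-0.0011, 0.005, 0, 0, 0, -1.14, 0.055]
  ]
}}

```text
time: 9.98
ee_pos: [0.496, -0.0434, 0.0426]
ee_rot: [-0.2, 0.672, 0.685, 0.197]
force: [-0.6, -4.4, 2.3]
opening: 0.0547
finger_force: 2.6
```

```bash
python3 st.py scene side
```

```text
tcp [ 0.496  -0.0434  0.0426] yaw 90.9 F [-0.6 -4.4  2.3] zt [-0.009  0.539 -0.842] bay -0.153 -0.0105
scene col 699 [0.4926 0.0065] 0.0418 bay -0.1039 -0.0011
scene top 0.5027626037597657 0.009856925010681153 0.05660996627807617
side head 81 [ 0.5293 -0.0015] 0.0214 bay -0.1074 -0.0384
```

View pics/scene_last.png

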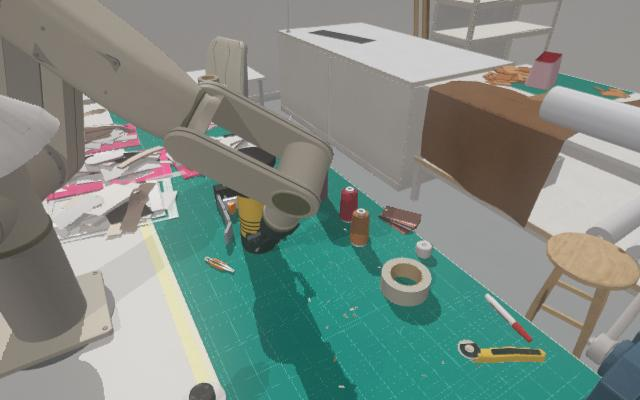

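The scene view shows the light upright at (255,225), entering the bay mouth at (230,225). The arm hides most of the head. I'll finish the arc and go in along the bay axis.

>>> {"method": "carry_out", "body": {
  "increments": [
    [-0.0011, 0.0049, 0, 0, 0, -1.14, 0.055],
    [-0.001, 0.0049, 0, 0, 0, -1.14, 0.055],
    [-0.0009, 0.0049, 0, 0, 0, -1.14, 0.055],
    [-0.0009, 0.0049, 0, 0, 0, -1.14, 0.055],
    [-0.0008, 0.0049, 0, 0, 0, -1.14, 0.055]
  ]
}}

```text
time: 10.5
ee_pos: [0.4914, -0.0189, 0.0425]
ee_rot: [-0.19, 0.705, 0.651, 0.207]
force: [-0.7, -4.0, -0.5]
opening: 0.0553
finger_force: 2.2
```

>>> {"method": "carry_out", "body": {
  "increments": [
    [-0.0008, 0.0049, 0, 0, 0, -1.14, 0.055],
    [-0.0007, 0.0049, 0, 0, 0, -1.0, 0.055],
    [0.0005, 0.004, 0, 0, 0, 0, 0.055],
    [0.0005, 0.003, 0, 0, 0, 0, 0.055],
    [0.0004, 0.003, 0, 0, 0, 0, 0.055]
  ]
}}

```text
time: 10.92
ee_pos: [0.4914, 0.0008, 0.0426]
ee_rot: [-0.186, 0.716, 0.639, 0.21]
force: [-1.3, -4.0, -0.1]
opening: 0.055
finger_force: 2.1
```

```bash
python3 st.py scene; python3 - <<'E'
from rig import imaging;import cv2
p,d=imaging.camera('wrist');cv2.imwrite('pics/w1.png',p[...,::-1])
E
```

```text
tcp [0.4914 0.0008 0.0426] yaw 83.2 F [-1.3 -4.  -0.1] zt [ 0.064  0.535 -0.842] bay -0.1098 -0.0005
scene col 289 [0.491  0.0497] 0.0378 bay -0.0612 0.0058
scene top 0.487135498046875 0.050267436981201175 0.05594743728637695
```

View pics/w1.png

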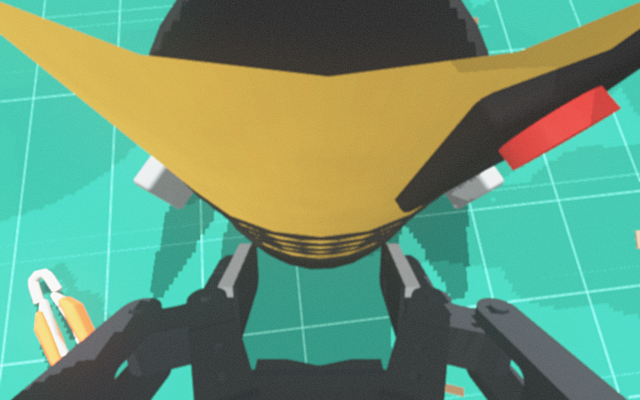

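The wrist view shows the foot nested between the two pads at (240,265) and (400,265). The bay's flare tips are at (160,180) and (475,190), symmetric about it. I'll go in straight along the bay.

>>> {"method": "carry_out", "body": {
  "increments": [
    [0.0004, 0.003, 0, 0, 0, 0, 0.055],
    [0.0004, 0.003, 0, 0, 0, 0, 0.055],
    [0.0004, 0.003, 0, 0, 0, 0, 0.055],
    [0.0004, 0.003, 0, 0, 0, 0, 0.055],
    [0.0004, 0.003, 0, 0, 0, 0, 0.055]
  ]
}}

```text
time: 11.43
ee_pos: [0.4936, 0.0156, 0.0426]
ee_rot: [-0.186, 0.717, 0.639, 0.21]
force: [-0.0, -3.6, -0.5]
opening: 0.0551
finger_force: 2.1
```

>>> {"method": "carry_out", "body": {
  "increments": [
    [0.0004, 0.003, 0, 0, 0, 0, 0.055],
    [0.0004, 0.003, 0, 0, 0, 0, 0.055],
    [0.0004, 0.003, 0, 0, 0, 0, 0.055],
    [0.0004, 0.003, 0, 0, 0, 0, 0.055],
    [0.0004, 0.003, 0, 0, 0, 0, 0.055]
  ]
}}

```text
time: 11.85
ee_pos: [0.4955, 0.0307, 0.0426]
ee_rot: [-0.186, 0.717, 0.639, 0.21]
force: [-0.6, -3.8, -0.0]
opening: 0.0552
finger_force: 2.1
```

>>> {"method": "carry_out", "body": {
  "increments": [
    [0.0004, 0.003, 0, 0, 0, 0, 0.055],
    [0.0003, 0.0025, 0, 0, 0, 0, 0.055],
    [0.0003, 0.0025, 0, 0, 0, 0, 0.055],
    [0.0002, 0.002, 0, 0, 0, 0, 0.055],
    [0.0002, 0.002, 0, 0, 0, 0, 0.055]
  ]
}}

```text
time: 12.27
ee_pos: [0.4969, 0.0426, 0.0426]
ee_rot: [-0.186, 0.717, 0.639, 0.21]
force: [-0.2, -3.8, -0.8]
opening: 0.055
finger_force: 2.1
```

```bash
python3 st.py scene
```

```text
tcp [0.4969 0.0426 0.0426] yaw 83.2 F [-0.2 -3.8 -0.8] zt [ 0.064  0.535 -0.842] bay -0.0676 -0.0009
scene col 278 [0.496 0.091] 0.0371 bay -0.0196 0.0059
scene top 0.4854176635742187 0.09309050750732421 0.054716102600097655
```

>>> {"method": "carry_out", "body": {
  "increments": [
    [0.0002, 0.0015, 0, 0, 0, 0, 0.055],
    [0.0002, 0.0015, 0, 0, 0, 0, 0.055],
    [0.0002, 0.0015, 0, 0, 0, 0, 0.055],
    [0.0002, 0.0015, 0, 0, 0, 0, 0.055],
    [0.0002, 0.0015, 0, 0, 0, 0, 0.055]
  ]
}}

```text
time: 12.73
ee_pos: [0.4979, 0.05, 0.0426]
ee_rot: [-0.186, 0.717, 0.638, 0.21]
force: [-0.7, -3.7, -1.2]
opening: 0.0552
finger_force: 2.1
```

>>> {"method": "carry_out", "body": {
  "increments": [
    [0.0002, 0.0013, 0, 0, 0, 0, 0.055],
    [0.0002, 0.0013, 0, 0, 0, 0, 0.055],
    [0.0002, 0.0013, 0, 0, 0, 0, 0.055],
    [0.0001, 0.0013, 0, 0, 0, 0, 0.055],
    [0.0001, 0.0013, 0, 0, 0, 0, 0.055]
  ]
}}

```text
time: 13.15
ee_pos: [0.4987, 0.0565, 0.0426]
ee_rot: [-0.186, 0.717, 0.639, 0.21]
force: [-0.3, -3.4, -0.8]
opening: 0.055
finger_force: 2.1
```

>>> {"method": "carry_out", "body": {
  "increments": [
    [0.0001, 0.001, 0, 0, 0, 0, 0.055],
    [0.0001, 0.001, 0, 0, 0, 0, 0.055],
    [0.0001, 0.001, 0, 0, 0, 0, 0.055],
    [0.0002, 0.001, 0, 0, 0, 0, 0.055],
    [0.0001, 0.001, 0, 0, 0, 0, 0.055]
  ]
}}

```text
time: 13.57
ee_pos: [0.4993, 0.0615, 0.0426]
ee_rot: [-0.186, 0.717, 0.638, 0.21]
force: [0.2, -4.3, -0.8]
opening: 0.055
finger_force: 2.1
```

>>> {"method": "carry_out", "body": {
  "increments": [
    [0.0001, 0.001, 0, 0, 0, 0, 0.055],
    [0.0001, 0.001, 0, 0, 0, 0, 0.055],
    [0.0001, 0.001, 0, 0, 0, 0, 0.055],
    [0.0002, 0.001, 0, 0, 0, 0, 0.055],
    [0.0001, 0.001, 0, 0, 0, 0, 0.055]
  ]
}}

```text
time: 13.98
ee_pos: [0.4999, 0.0665, 0.0426]
ee_rot: [-0.186, 0.717, 0.639, 0.21]
force: [-0.5, -3.4, -0.7]
opening: 0.0549
finger_force: 2.1
```

>>> {"method": "carry_out", "body": {
  "increments": [
    [0.0001, 0.001, 0, 0, 0, 0, 0.055],
    [0.0001, 0.001, 0, 0, 0, 0, 0.055],
    [0.0001, 0.001, 0, 0, 0, 0, 0.055],
    [0.0002, 0.001, 0, 0, 0, 0, 0.055],
    [0.0001, 0.001, 0, 0, 0, 0, 0.055]
  ]
}}

```text
time: 14.4
ee_pos: [0.5005, 0.0715, 0.0426]
ee_rot: [-0.186, 0.717, 0.639, 0.21]
force: [-0.4, -3.4, -1.2]
opening: 0.0552
finger_force: 2.1
```

>>> {"method": "carry_out", "body": {
  "increments": [
    [0.0001, 0.001, 0, 0, 0, 0, 0.055],
    [0.0001, 0.001, 0, 0, 0, 0, 0.055],
    [0.0001, 0.001, 0, 0, 0, 0, 0.055],
    [0.0002, 0.001, 0, 0, 0, 0, 0.055],
    [0.0001, 0.001, 0, 0, 0, 0, 0.055]
  ]
}}

```text
time: 14.82
ee_pos: [0.5011, 0.0764, 0.0426]
ee_rot: [-0.186, 0.717, 0.639, 0.21]
force: [-0.8, -5.0, -0.4]
opening: 0.0553
finger_force: 2.4
```

>>> {"method": "carry_out", "body": {
  "increments": [
    [0.0001, 0.001, 0, 0, 0, 0, 0.055],
    [0.0001, 0.001, 0, 0, 0, 0, 0.055],
    [0.0001, 0.001, 0, 0, 0, 0, 0.055],
    [0.0002, 0.001, 0, 0, 0, 0, 0.055],
    [0.0001, 0.001, 0, 0, 0, 0, 0.055]
  ]
}}

```text
time: 15.23
ee_pos: [0.5017, 0.081, 0.0425]
ee_rot: [-0.186, 0.717, 0.639, 0.21]
force: [-3.3, -11.8, 1.4]
opening: 0.0544
finger_force: 5.6
```

>>> {"method": "carry_out", "body": {
  "increments": [
    [0.0001, 0.0005, 0, 0, 0, 0, 0.055],
    [0, 0.0005, 0, 0, 0, 0, 0.055],
    [0, 0, 0, 0, 0, 0, 0.055],
    [0, 0, 0, 0, 0, 0, 0.055],
    [0, 0, 0, 0, 0, 0, 0.055]
  ]
}}

```text
time: 15.65
ee_pos: [0.5018, 0.0812, 0.0425]
ee_rot: [-0.185, 0.717, 0.639, 0.21]
force: [-3.7, -12.3, 1.3]
opening: 0.055
finger_force: 6.3
```

```bash
python3 st.py scene side; python3 - <<'E'
from rig import imaging;import cv2,numpy as np
a=cv2.imread('pics/scene_last.png')[130:270,160:340]
p,d=imaging.camera('wrist')
a=cv2.resize(a,None,fx=2.2,fy=2.2);b=cv2.resize(p[...,::-1],(400,250));
im=np.zeros((560,400,3),np.uint8);im[:308,:396]=a;im[308:558]=b
cv2.imwrite('pics/c1.png',im)
E
```

```text
tcp [0.5018 0.0812 0.0425] yaw 83.2 F [ -3.7 -12.3   1.3] zt [ 0.064  0.533 -0.843] bay -0.0286 -0.001
scene col 264 [0.4957 0.1265] 0.0321 bay 0.0156 0.0104
scene top 0.4978890380859375 0.131556884765625 0.05308785629272461
side col 185 [0.5445 0.1012] 0.0115 bay -0.0037 -0.041
side head 308 [0.519  0.1228] 0.0426 bay 0.0147 -0.0131
```

View pics/c1.png

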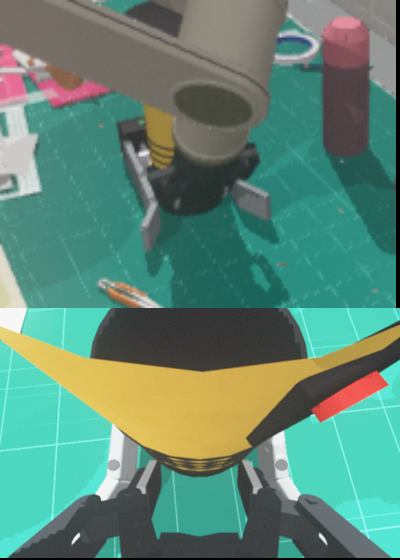

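The light stands in the bay with both walls symmetric beside the foot, and the push has risen to about 13 N with advance stalled. One small firmer press to confirm it's seated.

>>> {"method": "carry_out", "body": {
  "increments": [
    [0, 0.0006, 0, 0, 0, 0, 0.055],
    [0, 0.0006, 0, 0, 0, 0, 0.055],
    [0, 0.0004, 0, 0, 0, 0, 0.055],
    [0, 0, 0, 0, 0, 0, 0.055],
    [0, 0, 0, 0, 0, 0, 0.055]
  ]
}}

```text
time: 16.22
ee_pos: [0.5018, 0.0818, 0.0424]
ee_rot: [-0.184, 0.717, 0.639, 0.209]
force: [-6.6, -19.9, 4.1]
opening: 0.0551
finger_force: 9.4
```

Stiff stop at about 21 N, so the foot is on the pads. Backing off gently.

>>> {"method": "carry_out", "body": {
  "increments": [
    [0, -0.001, 0, 0, 0, 0, 0.055],
    [-0.0001, -0.001, 0, 0, 0, 0, 0.055],
    [-0.0002, -0.0015, 0, 0, 0, 0, 0.055],
    [-0.0002, -0.002, 0, 0, 0, 0, 0.055],
    [-0.0004, -0.003, 0, 0, 0, 0, 0.055]
  ]
}}

```text
time: 16.63
ee_pos: [0.5007, 0.0761, 0.0427]
ee_rot: [-0.186, 0.716, 0.639, 0.211]
force: [-1.0, -0.3, -0.4]
opening: 0.0552
finger_force: 0.0
```

>>> {"method": "carry_out", "body": {
  "increments": [
    [-0.0006, -0.005, 0, 0, 0, 0, 0.055],
    [-0.001, -0.008, 0, 0, 0, 0, 0.055],
    [-0.0015, -0.012, 0, 0, 0, 0, 0.055],
    [-0.0015, -0.012, 0, 0, 0, 0, 0.055],
    [-0.0015, -0.012, 0, 0, 0, 0, 0.055]
  ]
}}

```text
time: 17.05
ee_pos: [0.4946, 0.0251, 0.0427]
ee_rot: [-0.186, 0.717, 0.638, 0.21]
force: [0.1, -0.3, 0.6]
opening: 0.055
finger_force: 0.0
```

>>> {"method": "carry_out", "body": {
  "increments": [
    [-0.003, -0.022, 0, 0, 0, 0, 0.055],
    [-0.003, -0.022, 0.005, 0, 0, 0, 0.055],
    [-0.003, -0.022, 0.01, 0, 0, 0, 0.055],
    [-0.003, -0.022, 0.015, 0, 0, 0, 0.055],
    [-0.003, -0.022, 0.02, 0, 0, 0, 0.055]
  ]
}}

```text
time: 17.47
ee_pos: [0.4783, -0.0851, 0.092]
ee_rot: [-0.187, 0.717, 0.638, 0.21]
force: [0.3, 0.1, 0.0]
opening: 0.055
finger_force: 0.0
```

```bash
python3 - <<'E'
from rig import robot,imaging
from h import *
O=np.array([.5042,.1098]);U=np.array([.1215,.9926]);N=np.array([-.9926,.1215])
print(robot.sense()['ee_pos'],robot.sense()['force'])
for n in('scene','side'):
    p,d=imaging.camera(n);c=imaging.calibration(n);W=cloud(p,d,c['K'],c['world_from_camera']);cv2.imwrite(f'pics/{n}_f.png',p[...,::-1])
    near=(d>0)&(np.linalg.norm(W[...,:2]-[.507,.133],axis=2)<.08)
    for k,lo,hi in(('col',.06,.18),('head',.19,.262)):
        q=W[near&(W[...,2]>lo)&(W[...,2]<hi)]
        if len(q)>80: ce,r=circ(q);print(n,k,len(q),ce.round(4),r.round(4),'bay',((ce-O)@U).round(4),((ce-O)@N).round(4))
cv2.imwrite('pics/fin.png',cv2.resize(cv2.imread('pics/scene_f.png')[100:270,140:380],None,fx=3,fy=3))
E
```

```text
[ 0.47825446 -0.08513301  0.0920391 ] [0.30811247 0.13482057 0.02840335]
scene col 388 [0.5072 0.1309] 0.0436 bay 0.0213 -0.0004
scene head 294 [0.5079 0.1326] 0.0559 bay 0.0231 -0.0009
side col 619 [0.5117 0.125 ] 0.0385 bay 0.016 -0.0056
side head 578 [0.5106 0.1287] 0.0516 bay 0.0196 -0.004
```

View pics/fin.png

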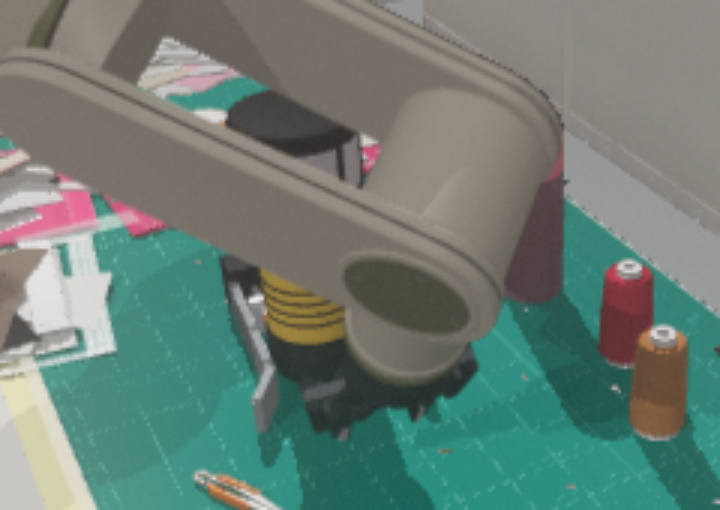

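The picture shows the light upright in the bay, its foot between the walls at (270,340) in the crop. The cones at (628,310) and (660,380) and the bottle at (540,220) are still standing. The axis at bay x is about 0.022 and agrees with the stop I felt, and the plunger contact came about 8 mm before it.

```bash
python3 - <<'E'
from rig import robot
print(abs(robot.sense()['qvel']).max()); print(robot.hand_in())
E
```

```text
0.05930471783809499
the job is handed in; nothing more can be done
None
```

The light is parked upright in the charging bay, pressed to a stiff stop at about 21 N that I took for the pads, then released and handed in; plunger depression was inferred from the push force, not seen.

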